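# Prop the drying cabinet's door on its stay

## Task

The drying cabinet must air with its red door held at the middle width. Lift the flat stay bar by its black knob, push the door open with it and press the bar's middle, yellow-ringed hole down over the steel peg until the bar lies level, then let go so that the peg holds the door. Feel for the peg gently: do not force the bar down on it or hard against it, and leave the things around it standing where they are.

Things in the scene. Friction and masses are not known exactly. Their poses are not given: they have to be found in the camera images.
- cabinet: grey bench cabinet, fixed, 300 wide (y) x 300 deep (x) x 160 mm high. Origin on the bench, at mid-width, in the mid-plane of the closed door; +x points to the cabinet's back, z up. Its flat top (12 to 312 mm behind the origin) lies 160 mm above the bench. A loose red-capped tin, 48 mm across and 55 high, stands on its rear left corner
- door_hinge (a point): point on the vertical hinge line of the red door, at the height of the cabinet's top: 140 mm to the +y side of the cabinet's origin, in the door's mid-plane. The door is 280 mm wide, 16 mm thick, its top edge 2 mm under the cabinet's top
- door (a joint): door angle in rad, 0 = closed (leaf along the cabinet's -y from the hinge), growing as the leaf swings clockwise from above, out to the cabinet's -x; limit 1.4. A spring of 1 N m/rad pulls it back towards 0.1 rad, with 0.15 N m friction and 1 N m s/rad of damping: slowly, 3 to 7 N at the stay's pivot open it; let go beyond 0.25 rad it swings back
- stay: steel stay bar 250 x 26 x 6 mm. Origin on its pivot, at the bar's underside; +x runs along the bar to the knob, z is the bar's upper normal. Three through holes of 13 mm diameter lie on its centre line 100, 140 and 180 mm from the pivot. Level, its underside is 12 mm over the cabinet's top
- stay_pivot (a point): the stay's pivot (same point as the stay's origin), standing on the door's top edge 140 mm from the hinge line. Here the bar swings freely sideways and tilts up from level to 0.6 rad; a stop keeps it from going below level. The tilt is stiff (0.6 N m: about 4 N at the knob to raise, 2 N to lower), so the bar stays at the tilt it is left at and does not drop by itself
- mid_hole (a point): centre of the middle hole (yellow-ringed on top), 140 mm from the pivot, at half the bar's thickness
- knob (a point): middle of the grip of the black upright knob at the bar's free end, 215 mm from the pivot, 28 mm over the bar's upper face; the grip is a cylinder 20 mm in diameter, from 10 to 46 mm over the bar, on a 12 mm stem
- peg_plate: brass plate 60 x 30 x 4 mm screwed on the cabinet's top, axes parallel to the cabinet's; origin at the centre of its underside. With the middle hole fully over the peg and the bar level, mid_hole is 15 mm above this origin; with the bar resting on the peg's tip, 26 to 29 mm above
- slot_mid (a point): centre of the plate's slot (along the plate's x), on its upper face. A steel peg 10 mm in diameter, slightly chamfered, is clamped in the slot anywhere up to 8 mm to either side of this point (its place is not measured; it does not slide). Its tip is 19 mm over this face, 5 mm above the upper face of a level bar. Contact between bar and peg must stay under 20 N

How it is judged:
On the way, in this order (a step that is already met when the one before it is completed fails the run):
1. the bar is lifted, its middle hole at least 8 mm above its level place (z of mid_hole in the frame of peg_plate above 0.023 m), for 0.1 s.
2. the middle hole is down over the peg, the bar level (z of mid_hole in the frame of peg_plate below 0.0175 m and x of mid_hole in the frame of peg_plate between -0.013 and 0.013 m and y of mid_hole in the frame of peg_plate between -0.006 and 0.006 m), for 0.2 s.
At the end, for the whole second after the job is handed in: The bar lies level (middle hole within 2.5 mm of its level height) with the middle hole over the peg (hole centre within 13 mm along the slot and 6 mm across it of the plate's centre), the peg holds the door open (beyond 0.3 rad) and still, and the bar is let go (all of step 2 and value of joint door above 0.3 rad and velocity of joint door between -0.05 and 0.05 rad/s); the robot touches nothing.
It fails at once if the bar presses on or against the peg with more than 20 N (contact force between stay and peg_plate above 20 N).
It fails at once if a thing standing or lying around is moved by more than 30 mm (distance of any of tin, wrench, hammer, spray, rotor, bearing, bolt_tray from where it was at the start of the episode above 0.03 m).
It also fails if it takes over 67 s, if anything falls off the work surface, if the arm or the gripper's body presses on something with over 40 N, if the wrist force passes 120 N, or if a joint passes its speed limit or range.

## Robot

A 6-joint arm with a two-finger parallel gripper is mounted at the origin on the work surface. World frame = base frame: x ahead of the robot, y to its left, z up, the work surface at z = 0. Lengths are in m, angles in rad, forces in N, time in s.
With the tool pointing down it reaches from about 0.275 to 1 m from the base axis. Payload 8.4 kg.
Tool frame: the origin (TCP) lies on the centre line of the jaws, within the pads' length; the fingertips stand 17 mm ahead of it and the grasp point (between the pads) lies 2 mm behind it (bot.tcp_to_tips is the y of the fingertips in the tool frame, in m); y points along the fingers, z is the direction in which the jaws open and shut, and the axes are right-handed (so a half turn about y gives the same grasp; the last joint's range is limited). The gripper opens to 85 mm and grips with 20 to 120 N. Pads are 22 mm wide; open, the fingers measure 114 mm over their backs; the gripper's body (76 mm by 85 mm) begins 54 mm behind the grasp point. The pads swing forward as they close: fully open they stand 13 mm farther back than shut.
Start: joints at [-1.238, 0.353, 1.633, -0, 1.155, -0.002], TCP at [0.205, -0.59, 0.248] pointing down, gripper open.
Joint ranges: [-2.63, 2.63], [-0.92, 2.1], [0.06, 2.66], [-1.3, 4.44], [0, 2.69], [-3.02, 3.02]. Speed limits (rad/s): [2.22, 2.22, 2.79, 3.14, 3.14, 3.14].

## Interface

Orientations are given as a unit quaternion [x, y, z, w].
In Python, from workcell import bot, hand, kinematics, get_obs, vision, hand_in gives the robot as it stands. The module is installed in compiled form; this text tells all that it offers. Calls block until the motion is done:
- bot.reach(position, orientation): joint-space move of the TCP to a pose.
- bot.servo_line(position, ori=None, velocity=0.15): straight line of the TCP; ori=None keeps the orientation; velocity is the mean speed in m/s.
- bot.goto_joints(angles): joint-space move.
- hand.move_gripper(opening, strength=None): finger opening in m; strength is the grip in N (None keeps the last); returns when the fingers have stopped.
- bot.dwell(seconds).
- kinematics.solve_ik(position, orientation): joint angles nearest the present ones, or None.
- get_obs(): the state.
- vision.read_camera(name): name is "scene" or "top" or "wrist"; returns a dict with "frame" (480x640x3 uint8, red, green, blue), "intrinsics" (3x3 intrinsics, pixels), "view" (4x4, takes a point from world to camera coordinates). Camera axes: x right, y down, z forward; pixel columns grow to the right and rows downward; lengths in m; the calibration is good to about 2 mm. A picture is of the moment at which its call begins. There is no depth.
A pose or a line that the arm cannot do raises bot.IKError and nothing moves.
- hand_in(): hands the job in, once; it reports no verdict.
The state is a dict: "time_s": time; "joint_pos": joint angles; "joint_vel": joint speeds; "joint_efforts": joint torques, N m; "position": TCP position; "orientation": TCP orientation; "wrist_force": force on the tool from outside, world axes, zero at the start; "ft_torque": the same for the moment, N m; "gripper_width": finger opening in m.
Only numpy, scipy, OpenCV 4.12 (cv2) and the standard library are available. Lean on these libraries where they do the work, as an engineer would, in place of code of your own. Each camera call takes 0.05 s, during which the arm holds its last target.

## Working session

There is one attempt and no reset: what is moved stays moved. The work goes in short steps, each a Python script; the robot and the scene stay as the last script left them, time stands still between calls to the robot, and variables do not carry over. Pictures are saved under pics/ and viewed, and the job is handed in when it is done.

```bash
mkdir -p pics; ls; python3 - <<'E'
from workcell import bot, hand, kinematics, get_obs, vision
import cv2
o=get_obs();print(o)
for n in("scene","top","wrist"):
    c=vision.read_camera(n);cv2.imwrite(f"pics/{n}0.png",c["frame"][:,:,::-1]);print(n,c["intrinsics"],c["view"])
print(bot.tcp_to_tips)
E
```

```text
pics
{'time_s': 0.0, 'joint_pos': array([-1.23840545e+00,  3.53609110e-01,  1.63411572e+00, -1.23144583e-05,
        1.15522650e+00, -2.35182627e-03]), 'joint_vel': array([ 5.39891566e-05,  6.30730138e-04, -2.04421991e-03, -8.95826452e-04,
       -9.89625565e-04, -2.95429033e-04]), 'joint_efforts': array([-4.97267156e-04, -6.05256200e+01, -3.42063046e+01,  1.19025794e-04,
        9.44151543e-03,  4.06134041e-05]), 'position': array([ 0.2052074 , -0.58987644,  0.24759394]), 'orientation': array([-0.11788218,  0.69769846, -0.69675209,  0.1177165 ]), 'wrist_force': array([ 0.23014614,  0.78919772, -0.22700839]), 'ft_torque': array([-0.01351911,  0.02564496,  0.01543964]), 'gripper_width': 0.0855232908722313}
scene [[592.5834989    0.         312.45312116]
 [  0.         592.5834989  248.2748759 ]
 [  0.           0.           1.        ]] [[ 0.98397979 -0.17720891 -0.01951329 -0.51723613]
 [-0.13634271 -0.677473   -0.7228008   0.22382415]
 [ 0.11486702  0.71388188 -0.69078088  0.84276282]
 [ 0.          0.          0.          1.        ]]
top [[435.85649321   0.         313.38670985]
 [  0.         435.85649321 235.68237088]
 [  0.           0.           1.        ]] [[-0.02180775 -0.99959997 -0.01800879  0.09098287]
 [-0.99210106  0.02386283 -0.12315052  0.5331827 ]
 [ 0.123531    0.01518091 -0.99222459  0.73158891]
 [ 0.          0.          0.          1.        ]]
wrist [[373.88268275   0.         321.93955669]
 [  0.         373.88268275 236.97606216]
 [  0.           0.           1.        ]] [[ 3.27419401e-01 -9.44879065e-01 -2.96628443e-04 -6.24856017e-01]
 [-9.03670593e-01 -3.13231514e-01  2.92002532e-01 -3.72065100e-02]
 [-2.75999993e-01 -9.53392397e-02 -9.56417499e-01  3.79371785e-01]
 [ 0.00000000e+00  0.00000000e+00  0.00000000e+00  1.00000000e+00]]
0.017
```

View pics/scene0.png

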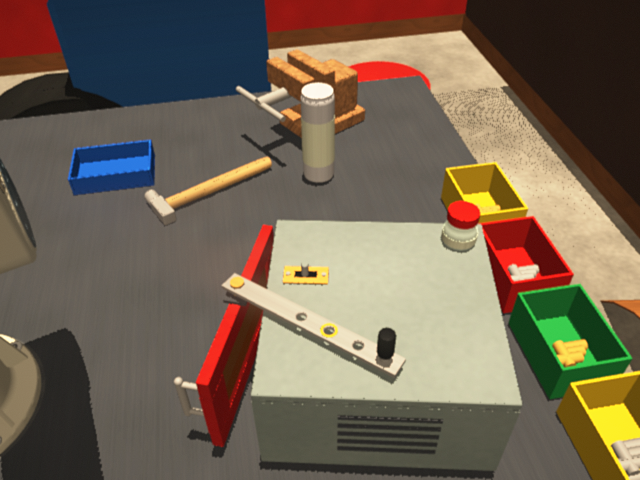

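View pics/top0.png

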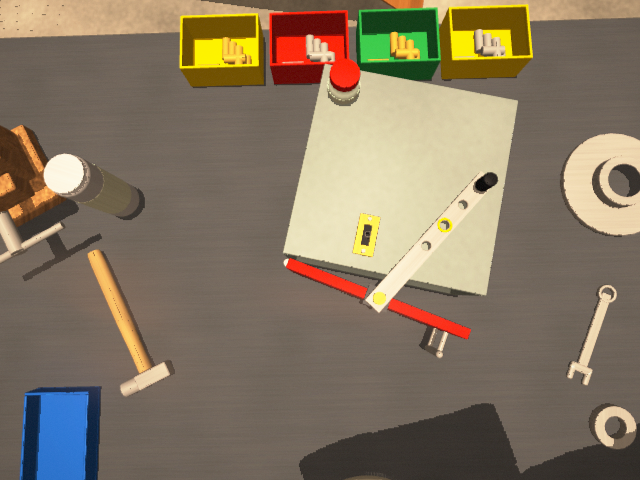

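View pics/wrist0.png

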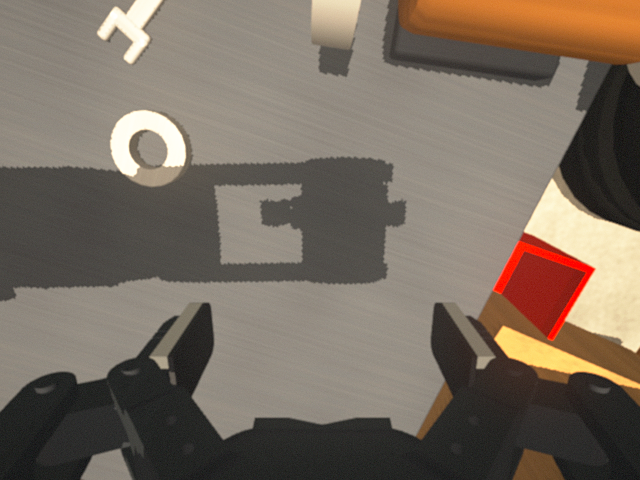

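```bash
python3 - <<'E'
import cv2
t=cv2.imread("pics/top0.png");s=cv2.imread("pics/scene0.png")
cv2.imwrite("pics/tA.png",cv2.resize(t[160:320,340:520],None,fx=4,fy=3.75,interpolation=cv2.INTER_CUBIC))
cv2.imwrite("pics/tC.png",cv2.resize(t[205:265,340:400],None,fx=10,fy=10,interpolation=cv2.INTER_CUBIC))
cv2.imwrite("pics/sA.png",cv2.resize(s[255:295,270:340],None,fx=10,fy=10,interpolation=cv2.INTER_CUBIC))
cv2.imwrite("pics/sB.png",cv2.resize(s[260:390,210:410],None,fx=4,fy=4,interpolation=cv2.INTER_CUBIC))
E
```

```text
(no output)
```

View pics/tA.png

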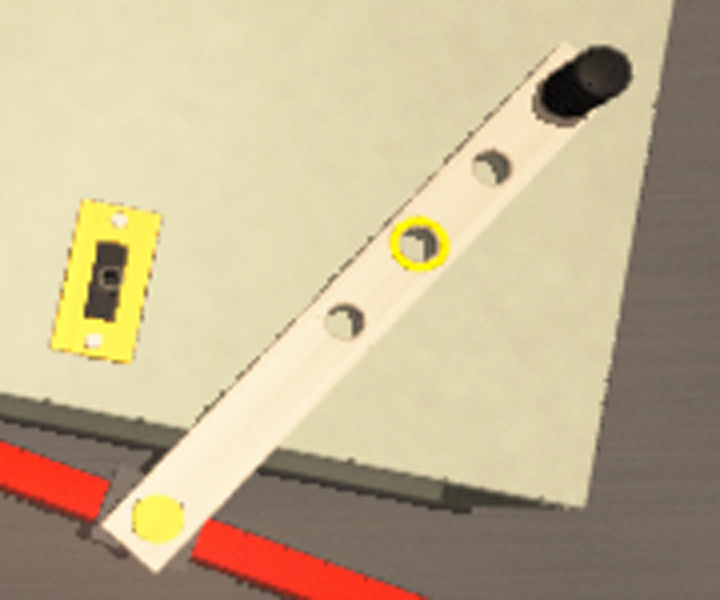

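View pics/tC.png

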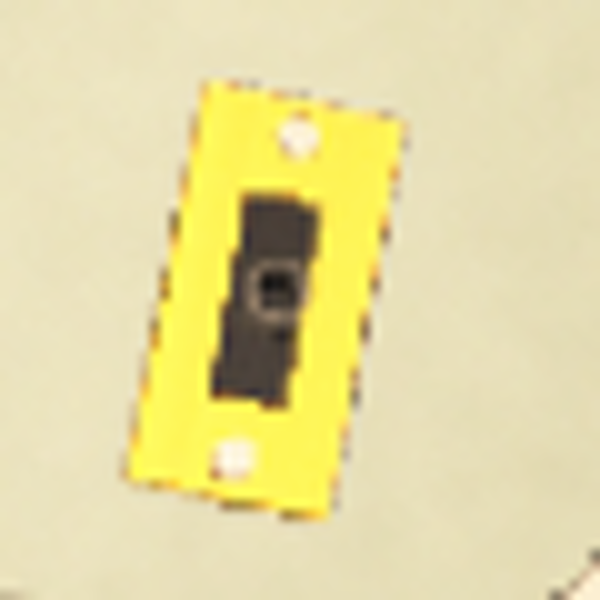

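View pics/sA.png

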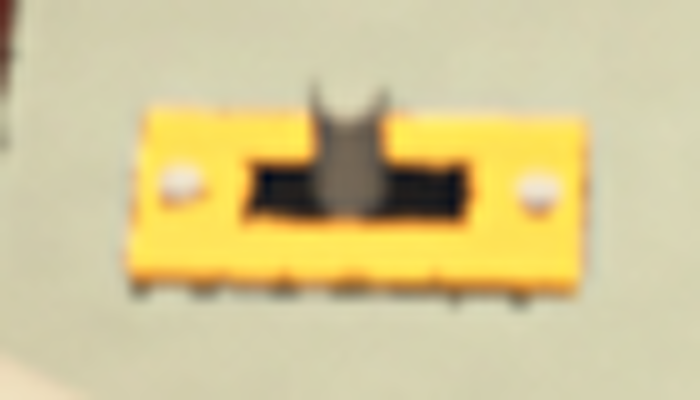

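View pics/sB.png

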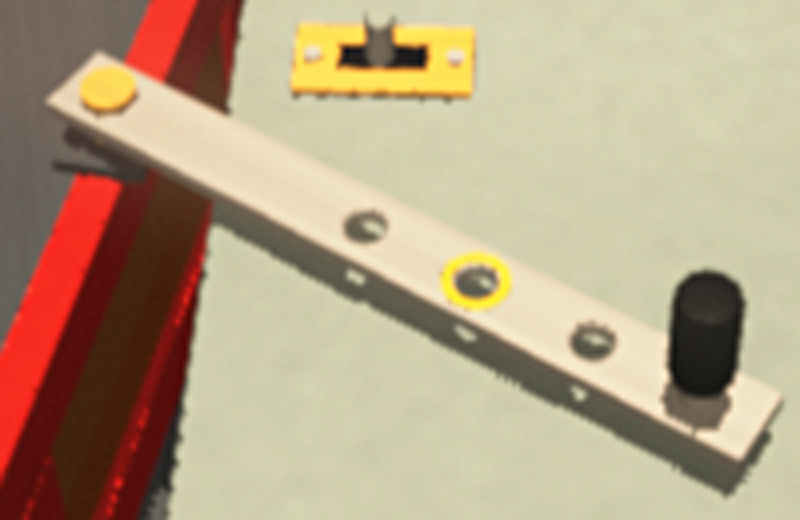

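```bash
cat > meas.py <<'E'
import numpy as np
from workcell import vision
C={n:(lambda c:(c["intrinsics"],c["view"]))(vision.read_camera(n)) for n in("top","scene")}
def proj(n,P):
    K,V=C[n];P=np.atleast_2d(P);q=P@V[:3,:3].T+V[:3,3];q=q@K.T;return q[:,:2]/q[:,2:]
def atz(n,uv,z):
    K,V=C[n];d=V[:3,:3].T@np.linalg.inv(K)@np.array([*uv,1.]);c=-V[:3,:3].T@V[:3,3]
    return c+d*(z-c[2])/d[2]
def tri(u1,u2):
    A=[];b=[]
    for n,uv in(("top",u1),("scene",u2)):
        K,V=C[n];d=V[:3,:3].T@np.linalg.inv(K)@np.array([*uv,1.]);d/=np.linalg.norm(d);c=-V[:3,:3].T@V[:3,3]
        M=np.eye(3)-np.outer(d,d);A.append(M);b.append(M@c)
    return np.linalg.lstsq(np.vstack(A),np.hstack(b),rcond=None)[0]
E
cat > a.py <<'E'
from meas import *
np.set_printoptions(precision=4,suppress=True)
f=lambda p,o,s:((p[0]+.5)/s[0]-.5+o[0],(p[1]+.5)/s[1]-.5+o[1])
tC=lambda *p:f(p,(340,205),(10,10)); tA=lambda *p:f(p,(340,160),(4,3.75))
sA=lambda *p:f(p,(270,255),(10,10)); sB=lambda *p:f(p,(210,260),(4,4))
print("cab top",[atz("top",u,.16)for u in((486,294.8),(517,100),(286,252))])
print("cab scn",[atz("scene",u,.16)for u in((278,221),(519,404),(253,400))])
pt=[atz("top",tC(*p),.164)for p in((205,80),(407,122),(330,520),(127,478))]
ps=[atz("scene",sA(*p),.164)for p in((145,107),(590,118),(582,287),(130,272))]
for p in(pt,ps):
    p=np.array(p);print(p,"mean",p.mean(0))
print("screws top",[atz("top",tC(*p),.1645) for p in((300,136),(235,457))],"scn",[atz("scene",sA(*p),.1645) for p in((538,190),(181,183))])
print("peg tip", atz("top",tC(275,290),.183),tri(tC(275,290),sA(349,100)))
for k,a,b in(("pivot",tA(158,518),sB(108,88)),("h1",tA(344,321),sB(366,227)),("h2",tA(419,243),sB(477,281)),("h3",tA(490,168),sB(592,341)),("knobtop",tA(603,72),sB(707,292))): print(k,tri(a,b))
E
python3 a.py
```

```text
cab top [array([ 0.4283, -0.1681,  0.16  ]), array([ 0.7184, -0.2351,  0.16  ]), array([0.4964, 0.1173, 0.16  ])]
cab scn [array([0.4986, 0.1187, 0.16  ]), array([ 0.7155, -0.2351,  0.16  ]), array([ 0.4303, -0.1751,  0.16  ])]
[[ 0.5513  0.0078  0.164 ]
 [ 0.5444 -0.0214  0.164 ]
 [ 0.4865 -0.0079  0.164 ]
 [ 0.4933  0.0211  0.164 ]] mean [ 0.5189 -0.0001  0.164 ]
[[ 0.4938  0.0221  0.164 ]
 [ 0.5524  0.0083  0.164 ]
 [ 0.5453 -0.022   0.164 ]
 [ 0.4875 -0.0077  0.164 ]] mean [0.5198 0.0002 0.164 ]
screws top [array([ 0.5426, -0.0057,  0.1645]), array([0.4959, 0.0055, 0.1645])] scn [array([ 0.5429, -0.004 ,  0.1645]), array([0.4965, 0.0066, 0.1645])]
peg tip [0.5178 0.0008 0.183 ] [0.5183 0.0006 0.1816]
pivot [ 0.4282 -0.0127  0.1818]
h1 [ 0.5002 -0.0818  0.1775]
h2 [ 0.529  -0.1095  0.1787]
h3 [ 0.5574 -0.1367  0.1777]
knobtop [ 0.582  -0.1607  0.2244]
```

```bash
cat > geo.py <<'E'
import numpy as np
from scipy.spatial.transform import Rotation as R
from scipy.optimize import least_squares
from meas import *
H=np.array([.4835,.111]); YAW=-.23; P=np.array([.5181,.0006]); Z0=.172
def fromhole(h,phi):
    """pivot xy, bar dir angle for the mid_hole (bar mid-thickness) at xy h, tilt phi"""
    r=.14*np.cos(phi)-.003*np.sin(phi)
    d=h-H;D=np.linalg.norm(d);a=(.14**2-r*r+D*D)/(2*D);hh=np.sqrt(.14**2-a*a);e=d/D
    pv=H+a*e+hh*np.array([e[1],-e[0]])
    q=h-pv;return pv,np.arctan2(q[1],q[0])
def knob(pv,yaw,phi,up=.034):
    r=.215*np.cos(phi)-up*np.sin(phi);z=Z0+.215*np.sin(phi)+up*np.cos(phi)
    return np.array([pv[0]+r*np.cos(yaw),pv[1]+r*np.sin(yaw),z])
def door(pv):
    d=pv-H;c,s=np.cos(YAW),np.sin(YAW);x=c*d[0]+s*d[1];y=-s*d[0]+c*d[1];return np.arctan2(-x,-y)
def pivot(th):
    c,s=np.cos(YAW),np.sin(YAW);x,y=-.14*np.sin(th),-.14*np.cos(th);return H+np.array([c*x-s*y,s*x+c*y])
def ori(yaw,phi=0,flip=1):
    # tool y down along knob axis, jaw (z) perpendicular to the bar
    b=np.array([np.cos(yaw),np.sin(yaw),0]);n=np.array([-b[1],b[0],0])
    y=-(np.cos(phi)*np.array([0,0,1])-np.sin(phi)*b)
    z=n*flip;x=np.cross(y,z);return R.from_matrix(np.c_[x,y,z]).as_quat()
def tcp(pv,yaw,phi,flip,up=.038):
    """grasp point up above underside; TCP 2 mm ahead of it"""
    return knob(pv,yaw,phi,up-.002),ori(yaw,phi,flip)
E
python3 - <<'E'
from geo import *
from workcell import *
np.set_printoptions(precision=4,suppress=True)
print(R.from_quat(get_obs()["orientation"]).as_matrix())
pv=np.array([.4282,-.0127]);y0=-.765
print("door0",door(pv),pivot(door(pv)),"hinge px",proj("top",[[*H,.158]]),proj("scene",[[*H,.158]]))
print(knob(pv,y0,0))
pt,yt=fromhole(P,0);print("target",pt,yt,door(pt),knob(pt,yt,0))
for f in(1,-1):
  for a in((pv,y0,0),(pv,y0,.2),(pt,yt,.2),(pt,yt,0)):
    p,q=tcp(*a,f);print(f,kinematics.solve_ik(p,q))
E
```

```text
[[-0.9445 -0.0001  0.3286]
 [-0.3286  0.0003 -0.9445]
 [ 0.     -1.     -0.0003]]
door0 0.1903974246973012 [ 0.4264 -0.0168] hinge px [[290.5316 260.8192]] [[268.6199 226.78  ]]
[ 0.5833 -0.1616  0.206 ]
target [0.3791 0.0177] -0.12225127505720926 0.611125320518318 [ 0.5925 -0.0085  0.206 ]
1 [-0.2727  0.363   1.7154 -0.      1.0632 -1.0785]
1 [-0.206   0.2254  1.8215 -0.132   0.9287 -0.9415]
1 [-0.0015  0.19    1.867  -0.0309  0.8863 -1.4329]
1 [-0.017   0.3443  1.7433 -0.      1.0541 -1.4655]
-1 [-0.2727  0.363   1.7154 -0.      1.0632  2.0631]
-1 [-0.206   0.2254  1.8215 -0.132   0.9287  2.2001]
-1 [-0.0015  0.19    1.867  -0.0309  0.8863  1.7087]
-1 [-0.017   0.3443  1.7433 -0.      1.0541  1.6761]
```

```bash
python3 - <<'E'
from geo import *
from workcell import *
import cv2
pv=np.array([.4282,-.0127]);y0=-.765
k=knob(pv,y0,0)
bot.reach([k[0],k[1],.29],ori(y0))
c=vision.read_camera("wrist");im=c["frame"][:,:,::-1].copy();K,V=c["intrinsics"],c["view"]
q=np.array([*k[:2],.224]);q=K@(V[:3,:3]@q+V[:3,3]);print(q[:2]/q[2],get_obs()["time_s"],get_obs()["position"],k)
cv2.imwrite("pics/w1.png",im)
E
```

```text
[324.11366282 263.34806221] 2.5583 [ 0.58305976 -0.16246459  0.28991729] [ 0.58329721 -0.16159545  0.206     ]
```

View pics/w1.png

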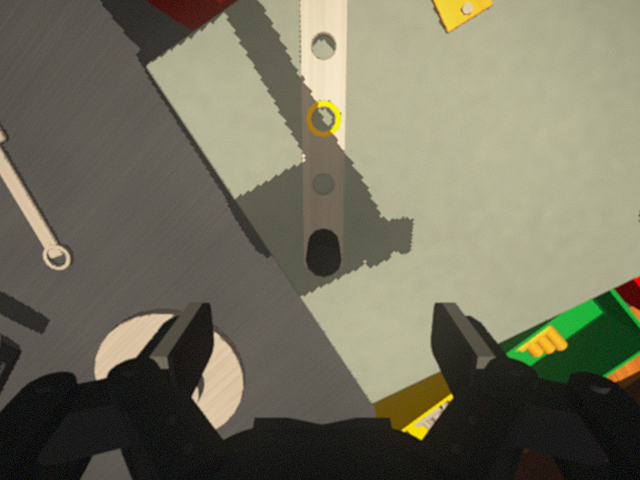

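```bash
python3 - <<'E'
from geo import *
from workcell import *
import cv2
pv=np.array([.4282,-.0127]);y0=-.765
p,q=tcp(pv,y0,0,1)
bot.servo_line(p,q,velocity=.06)
print(get_obs()["wrist_force"])
hand.move_gripper(.0,35)
o=get_obs();print(o["time_s"],o["gripper_width"],o["wrist_force"],o["position"],p)
cv2.imwrite("pics/s2.png",vision.read_camera("scene")["frame"][:,:,::-1])
E
```

```text
[ 0.03542814  0.78483311 -0.24263237]
4.7917 0.018933392948250964 [ 0.04067103 -0.44961816  0.67217567] [ 0.58332263 -0.16161499  0.20802203] [ 0.58329721 -0.16159545  0.208     ]
```

View pics/s2.png

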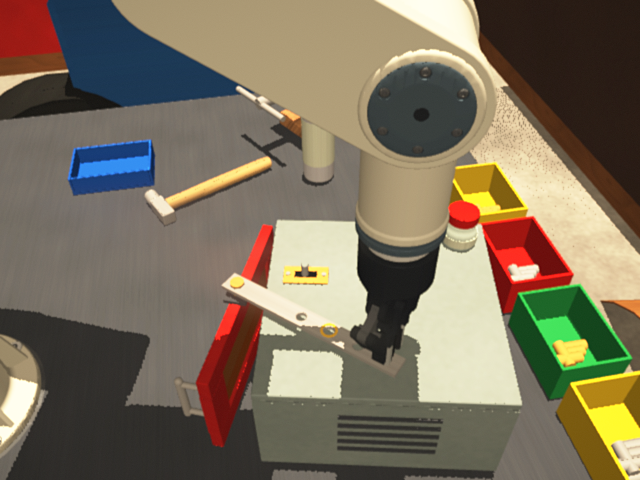

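```bash
cat > lift.py <<'E'
from geo import *
from workcell import *
import cv2
np.set_printoptions(precision=2,suppress=True)
pv=np.array([.4282,-.0127]);y0=-.765
for ph in(.05,.1,.15,.2):
    p,q=tcp(pv,y0,ph,1);bot.servo_line(p,q,velocity=.04);o=get_obs();print(ph,o["time_s"],o["wrist_force"],o["gripper_width"])
cv2.imwrite("pics/s3.png",vision.read_camera("scene")["frame"][:,:,::-1])
E
python3 lift.py
```

```text
0.05 5.3667 [ 0.46 -0.79 -3.61] 0.018872651437072067
0.1 5.7917 [ 0.71 -0.88 -2.23] 0.018670531400024285
0.15 6.2167 [ 0.17 -0.22 -3.92] 0.019367760364906707
0.2 6.6417 [ 0.5  -0.06 -3.19] 0.0193895418252921
```

View pics/s3.png

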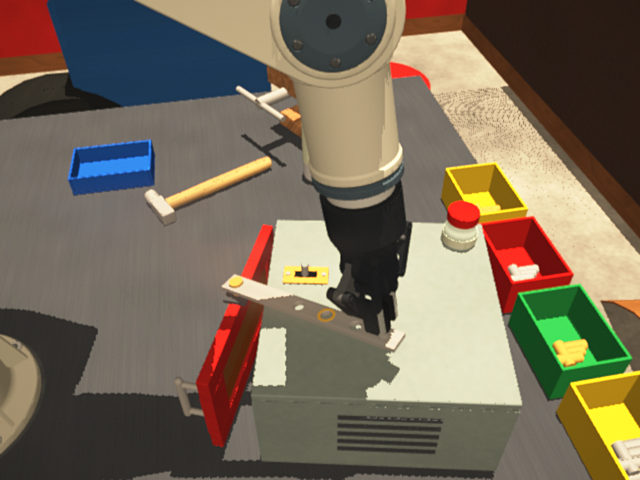

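```bash
cat > sweep.py <<'E'
from geo import *
from workcell import *
import cv2
np.set_printoptions(precision=2,suppress=True)
pv=np.array([.4282,-.0127]);y0=-.765
t0=door(pv);pt,yt=fromhole(P,.2);t1=door(pt);off=pv-pivot(t0)
N=10
for s in np.linspace(0,1,N+1)[1:]:
    pp=pivot(t0+s*(t1-t0))+(1-s)*off
    p,q=tcp(pp,y0+s*(yt-y0),.2,1);bot.servo_line(p,q,velocity=.03);o=get_obs();print(round(s,1),o["time_s"],o["wrist_force"],o["gripper_width"])
    if np.linalg.norm(o["wrist_force"])>20: print("STOP");break
cv2.imwrite("pics/s4.png",vision.read_camera("scene")["frame"][:,:,::-1])
cv2.imwrite("pics/t4.png",vision.read_camera("top")["frame"][:,:,::-1])
E
python3 sweep.py
```

```text
0.1 7.3583 [ 0.39 -1.18 -1.82] 0.019235175313976272
0.2 7.95 [ 1.67 -0.82 -1.34] 0.018995962924210175
0.3 8.5583 [ 2.38 -0.19 -2.25] 0.018565734009110848
0.4 9.1833 [ 2.64  0.09 -1.09] 0.018782035653479558
0.5 9.825 [ 3.22  0.01 -1.41] 0.01912137854562874
0.6 10.4833 [ 2.16 -0.24 -1.99] 0.019276704716643497
0.7 11.1583 [ 4.31  1.51 -1.63] 0.018801835314444033
0.8 11.85 [ 5.44  1.91 -0.23] 0.018961217184438692
0.9 12.55 [ 6.52  1.44 -2.05] 0.01899945081564866
1.0 13.2667 [ 7.04  1.42 -0.26] 0.018678877605783246
```

View pics/s4.png

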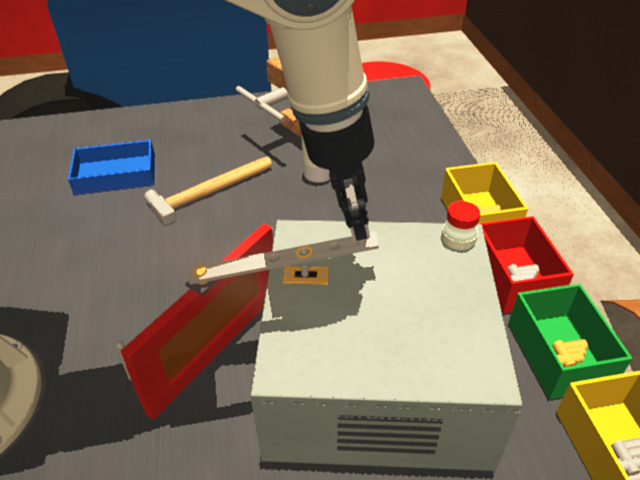

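View pics/t4.png

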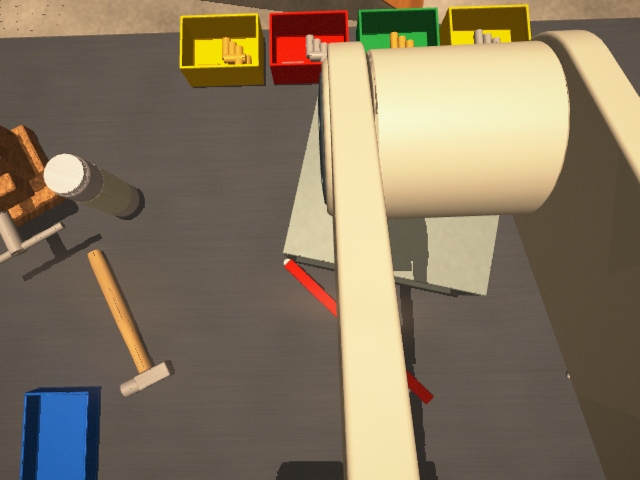

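```bash
cat > chk.py <<'E'
import sys
from geo import *
from workcell import *
import cv2
np.set_printoptions(precision=4,suppress=True)
def chk(phi,tag,h=P):
    pt,yt=fromhole(h,phi);p,q=tcp(pt,yt,phi,1);o=get_obs()
    print("tcp err",o["position"]-p,"t",o["time_s"])
    n=np.array([-np.sin(phi)*np.cos(yt),-np.sin(phi)*np.sin(yt),np.cos(phi)]);b=np.array([np.cos(phi)*np.cos(yt),np.cos(phi)*np.sin(yt),np.sin(phi)])
    o0=np.array([*pt,Z0]);pts=np.array([o0+.0095*n,o0+.1*b+.006*n,o0+.14*b+.006*n,o0+.18*b+.006*n,[*P,.183],[*P,.164]])
    print("scene",proj("scene",pts))
    c=vision.read_camera("scene");s=c["frame"][:,:,::-1]
    cv2.imwrite(f"pics/sz{tag}.png",cv2.resize(s[215:295,180:340],None,fx=5,fy=5,interpolation=cv2.INTER_CUBIC))
    c=vision.read_camera("wrist");K,V=c["intrinsics"],c["view"]
    w=(pts@V[:3,:3].T+V[:3,3])@K.T;print("wrist",w[:,:2]/w[:,2:])
    cv2.imwrite(f"pics/w{tag}.png",c["frame"][:,:,::-1])
if __name__=="__main__": chk(float(sys.argv[1]),sys.argv[2])
E
python3 chk.py .2 5
```

```text
tcp err [0.0009 0.0002 0.0006] t 13.4667
scene [[197.9129 272.1195]
 [272.8603 257.9844]
 [302.9866 251.5025]
 [333.4181 244.9551]
 [303.9696 263.9282]
 [304.389  273.9769]]
wrist [[ 322.2551 -408.9155]
 [ 322.4966    4.0631]
 [ 322.5682  118.5677]
 [ 322.6292  216.2214]
 [ 322.4978  109.8107]
 [ 322.4501  102.8896]]
```

View pics/sz5.png

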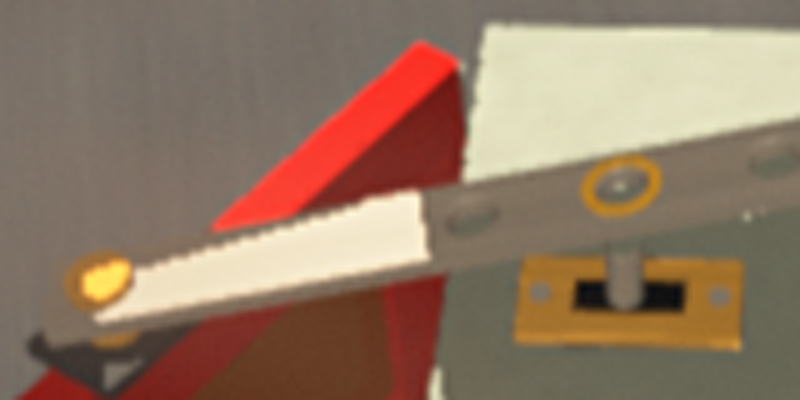

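View pics/w5.png

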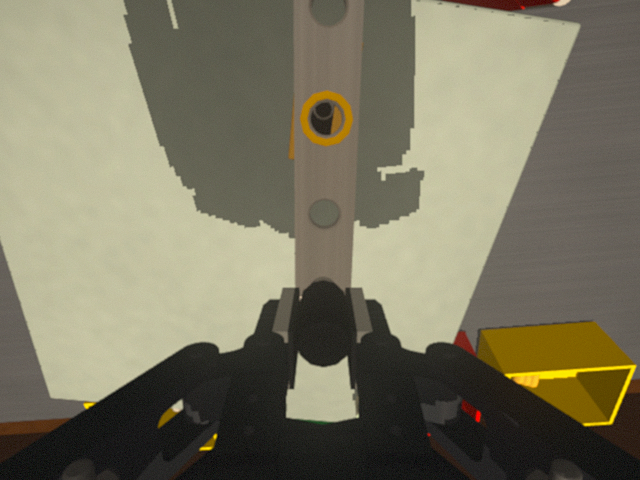

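```bash
cat > low.py <<'E'
import sys
from chk import *
phis=[float(a) for a in sys.argv[1].split(",")];h=P+np.array([float(sys.argv[2]),float(sys.argv[3])])*1e-3;tag=sys.argv[4]
lim=float(sys.argv[5]) if len(sys.argv)>5 else 8
f0=get_obs()["wrist_force"];print("f0",f0.round(2))
for ph in phis:
    pt,yt=fromhole(h,ph);p,q=tcp(pt,yt,ph,1);bot.servo_line(p,q,velocity=.02);o=get_obs();f=o["wrist_force"]
    print(ph,round(o["time_s"],2),f.round(2),"err mm",((o["position"]-p)*1e3).round(2))
    if abs(f[2])>lim or abs(f[1])>8 or abs(f[0])>16: print("STOP");break
chk(ph,tag,h)
E
python3 low.py .16,.13,.1 -0.5 -1.2 6
```

```text
f0 [ 7.21  0.97 -0.11]
0.16 14.25 [7.31 0.79 4.19] err mm [ 1.58 -0.03  1.19]
0.13 14.72 [6.36 0.09 3.93] err mm [ 1.72 -0.03  1.21]
0.1 15.18 [6.75 0.55 3.51] err mm [ 1.69 -0.05  1.13]
tcp err [ 0.0017 -0.      0.0011] t 15.1833
scene [[196.6427 270.8127]
 [272.849  263.4803]
 [303.3112 259.7809]
 [333.9185 256.0639]
 [303.9696 263.9282]
 [304.389  273.9769]]
wrist [[ 322.4386 -412.2643]
 [ 322.6153    1.6948]
 [ 322.6701  116.2691]
 [ 322.7168  213.9145]
 [ 325.6096  115.8689]
 [ 325.2458  112.0961]]
```

View pics/sz6.png

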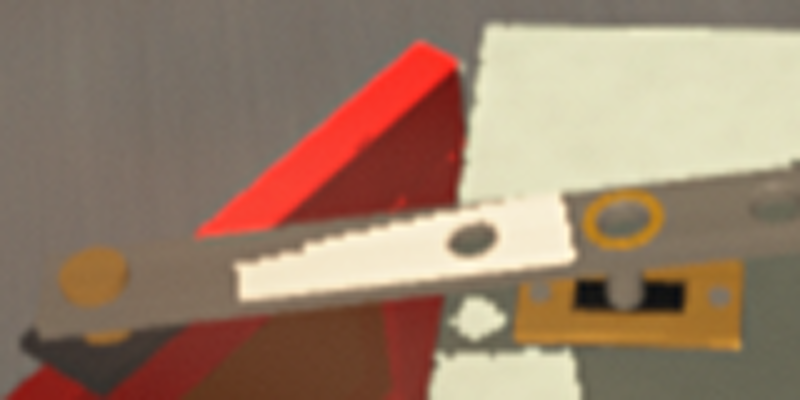

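View pics/w6.png

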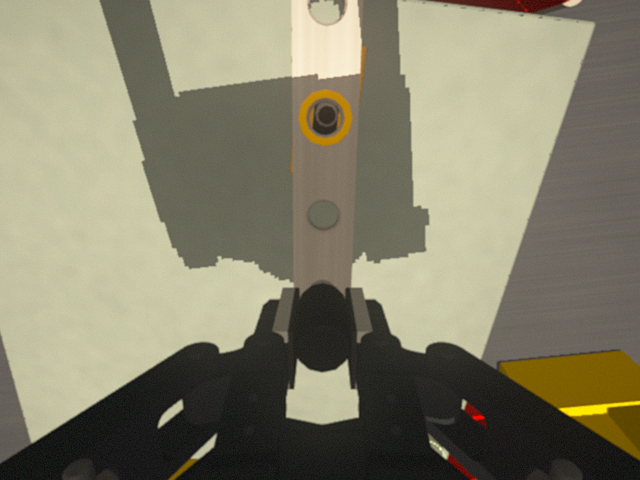

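```bash
python3 - <<'E'
import cv2
w=cv2.imread("pics/w6.png")
cv2.imwrite("pics/w6z.png",cv2.resize(w[85:150,290:360],None,fx=8,fy=8,interpolation=cv2.INTER_CUBIC))
E
```

```text
(no output)
```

View pics/w6z.png

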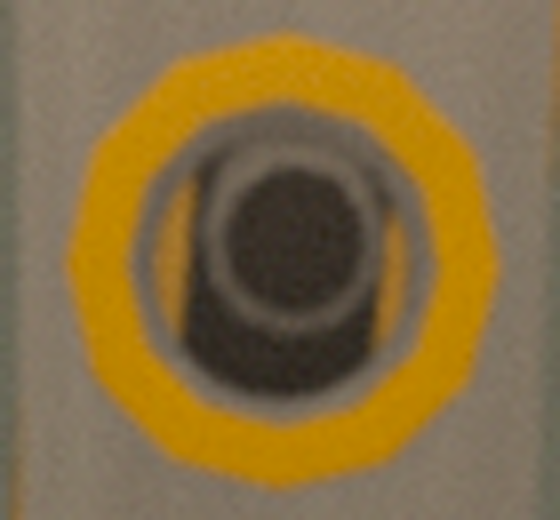

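```bash
python3 low.py .09,.083,.077,.071,.065,.06 -1.0 -0.9 7 8
```

```text
f0 [6.44 1.31 3.87]
0.09 15.64 [7.16 0.32 4.97] err mm [ 1.68 -0.04  1.19]
0.083 15.89 [7.21 0.86 3.24] err mm [ 1.7  -0.04  1.18]
0.077 16.14 [6.07 1.02 3.3 ] err mm [ 1.71 -0.06  1.2 ]
0.071 16.39 [6.97 0.25 3.69] err mm [ 1.7  -0.04  1.18]
0.065 16.64 [6.36 0.36 3.16] err mm [ 1.71 -0.06  1.17]
0.06 16.89 [ 6.54 -0.48  2.96] err mm [ 1.65 -0.06  1.16]
tcp err [ 0.0016 -0.0001  0.0012] t 16.8917
scene [[196.1515 270.3008]
 [272.6329 265.4043]
 [303.1154 262.6943]
 [333.6668 259.9782]
 [303.9696 263.9282]
 [304.389  273.9769]]
wrist [[ 322.4313 -411.7306]
 [ 322.6067    1.9147]
 [ 322.6612  116.4189]
 [ 322.7077  214.009 ]
 [ 325.156   118.6863]
 [ 324.8233  116.2638]]
```

```bash
python3 - <<'E'
import cv2
w=cv2.imread("pics/w7.png")
cv2.imwrite("pics/w7z.png",cv2.resize(w[85:150,290:360],None,fx=8,fy=8,interpolation=cv2.INTER_CUBIC))
E
```

```text
(no output)
```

View pics/w7z.png

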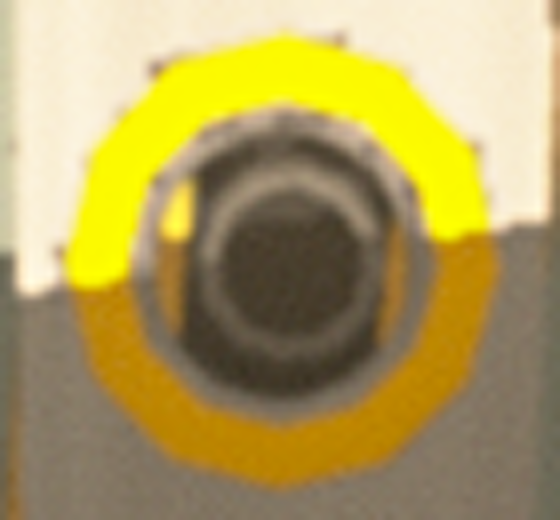

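```bash
python3 low.py .054,.048,.042,.036,.03,.024,.018 -1.0 -0.75 8 8;python3 - <<'E'
import cv2
w=cv2.imread("pics/w8.png")
cv2.imwrite("pics/w8z.png",cv2.resize(w[85:150,290:360],None,fx=8,fy=8,interpolation=cv2.INTER_CUBIC))
E
```

```text
f0 [ 7.11 -0.01  2.84]
0.054 17.34 [7.35 0.37 2.87] err mm [ 1.68 -0.04  1.14]
0.048 17.59 [ 7.67 -0.01  3.5 ] err mm [ 1.68 -0.05  1.11]
0.042 17.84 [7.59 0.31 3.2 ] err mm [ 1.66 -0.03  1.08]
0.036 18.09 [7.72 0.27 2.73] err mm [ 1.67 -0.04  1.07]
0.03 18.34 [ 7.13 -0.25  3.1 ] err mm [ 1.67 -0.05  1.07]
0.024 18.59 [7.45 0.56 2.63] err mm [ 1.65 -0.04  1.04]
0.018 18.84 [6.95 0.34 3.07] err mm [ 1.63 -0.04  1.01]
tcp err [ 0.0016 -0.      0.001 ] t 18.8417
scene [[196.1919 270.1131]
 [272.8748 267.5388]
 [303.3282 265.767 ]
 [333.7619 263.9963]
 [303.9696 263.9282]
 [304.389  273.9769]]
wrist [[ 322.388  -411.2563]
 [ 322.5825    2.2019]
 [ 322.6424  116.6779]
 [ 322.6934  214.2515]
 [ 324.883   119.2554]
 [ 324.5637  118.5934]]
```

View pics/w8z.png

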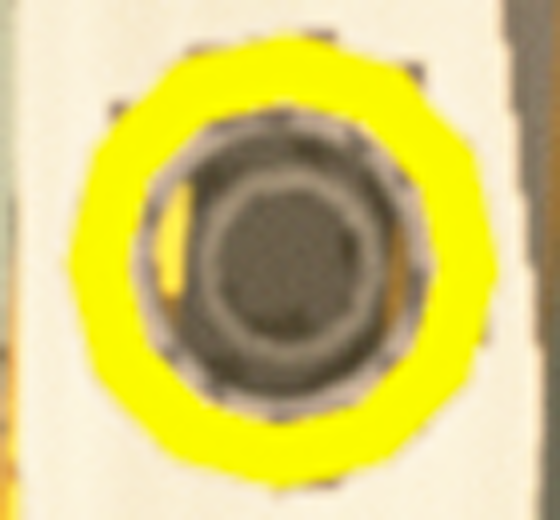

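View pics/sz8.png

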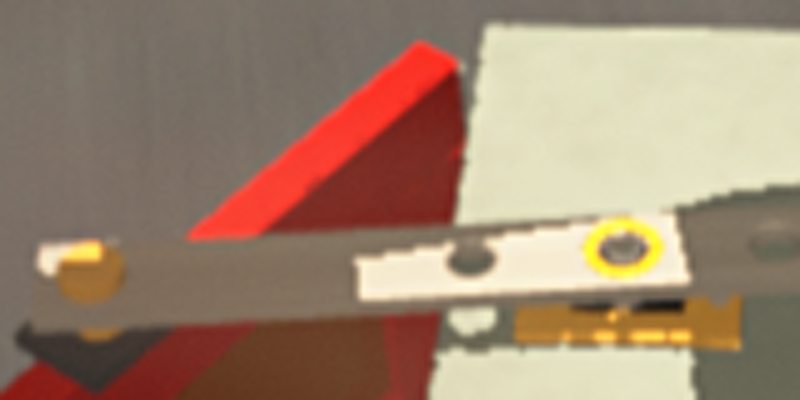

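```bash
python3 low.py .012,.006,.002,-.002,-.006,-.009,-.012 -1.0 -0.75 9 8
```

```text
f0 [ 6.3  -0.36  4.29]
0.012 19.29 [7.68 0.29 2.47] err mm [ 1.63 -0.04  1.05]
0.006 19.54 [ 7.76 -0.31  3.52] err mm [ 1.65 -0.05  1.  ]
0.002 19.79 [8.18 0.41 3.27] err mm [ 1.61 -0.03  1.  ]
-0.002 20.04 [ 6.74 -0.15  2.24] err mm [ 1.62 -0.05  1.01]
-0.006 20.29 [ 6.78 -0.38  2.26] err mm [ 1.61 -0.05  1.01]
-0.009 20.54 [6.31 0.47 2.44] err mm [ 1.62 -0.04  1.02]
-0.012 20.79 [6.22 0.84 3.15] err mm [ 1.61 -0.04  1.03]
tcp err [ 0.0016 -0.      0.001 ] t 20.7917
scene [[196.3385 270.0574]
 [273.0903 269.1195]
 [303.4927 268.004 ]
 [333.8123 266.8916]
 [303.9696 263.9282]
 [304.389  273.9769]]
wrist [[ 322.3448 -410.6786]
 [ 322.5532    2.467 ]
 [ 322.6168  116.882 ]
 [ 322.6711  214.4113]
 [ 324.9408  118.8379]
 [ 324.6036  119.5952]]
```

View pics/sz9.png

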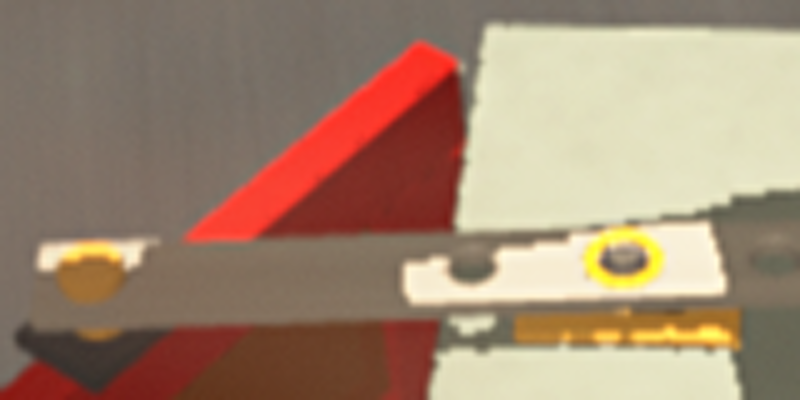

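```bash
python3 low.py -.015,-.018,-.021,-.024,-.027,-.03 -1.0 -0.75 10 8
```

```text
f0 [7.43 0.22 4.16]
-0.015 21.24 [7.19 0.99 3.16] err mm [ 1.63 -0.05  1.08]
-0.018 21.49 [7.92 0.55 3.65] err mm [ 1.61 -0.06  1.08]
-0.021 21.74 [6.5  0.47 3.6 ] err mm [ 1.67 -0.05  1.12]
-0.024 21.99 [ 6.22 -0.1   4.11] err mm [ 1.69 -0.07  1.17]
-0.027 22.24 [7.35 0.34 4.88] err mm [ 1.67 -0.04  1.2 ]
-0.03 22.49 [ 6.7  -0.45  3.46] err mm [ 1.7  -0.01  1.24]
tcp err [ 0.0017 -0.      0.0012] t 22.4917
scene [[196.4693 270.053 ]
 [273.2323 270.0726]
 [303.5908 269.3394]
 [333.8285 268.6091]
 [303.9696 263.9282]
 [304.389  273.9769]]
wrist [[ 322.2863 -410.1402]
 [ 322.5052    2.4289]
 [ 322.5716  116.7101]
 [ 322.6282  214.1322]
 [ 324.9433  117.9313]
 [ 324.5977  119.6346]]
```

View pics/sz10.png

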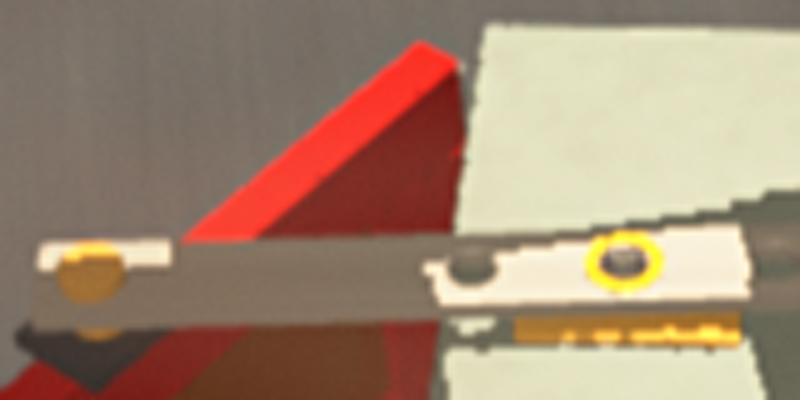

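View pics/w10.png

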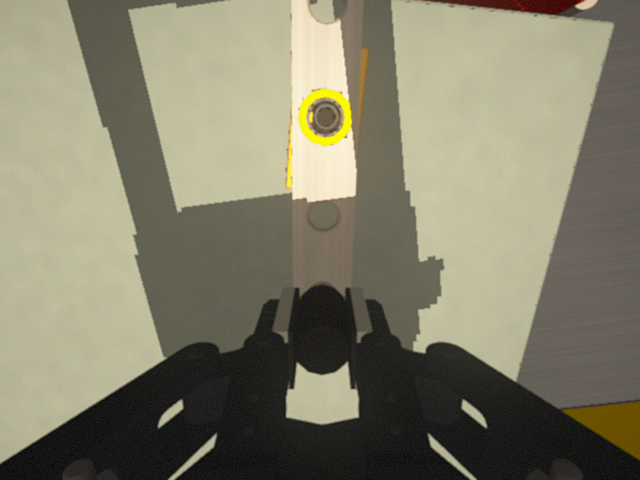

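```bash
python3 low.py -.033,-.036,-.039,-.042,-.045,-.048 -1.0 -0.75 11 9
```

```text
f0 [7.38 0.97 4.37]
-0.033 22.94 [6.73 0.33 4.08] err mm [ 1.69 -0.04  1.28]
-0.036 23.19 [ 6.59 -0.1   5.5 ] err mm [ 1.71 -0.02  1.29]
-0.039 23.44 [5.89 0.7  5.29] err mm [ 1.71 -0.02  1.32]
-0.042 23.69 [ 6.13 -0.28  5.77] err mm [ 1.72 -0.02  1.33]
-0.045 23.94 [ 6.53 -0.28  6.48] err mm [ 1.77 -0.04  1.4 ]
-0.048 24.19 [6.16 0.15 7.22] err mm [ 1.77 -0.02  1.42]
tcp err [ 0.0018 -0.      0.0014] t 24.1917
scene [[196.6324 270.0701]
 [273.3836 271.0289]
 [303.6885 270.6692]
 [333.8341 270.3113]
 [303.9696 263.9282]
 [304.389  273.9769]]
wrist [[ 322.1751 -409.3631]
 [ 322.4231    2.5128]
 [ 322.4972  116.6417]
 [ 322.5603  213.9454]
 [ 324.9149  116.8504]
 [ 324.5636  119.5508]]
```

View pics/sz11.png

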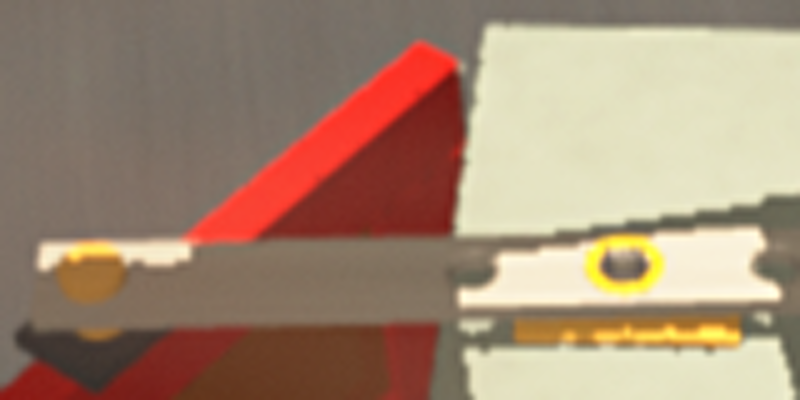

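```bash
python3 - <<'E'
from geo import *
from workcell import *
import cv2
np.set_printoptions(precision=4,suppress=True)
o=get_obs();p=o["position"];print(p)
hand.move_gripper(.05,20);print(get_obs()["wrist_force"])
bot.servo_line([p[0],p[1],.30],velocity=.08)
hand.move_gripper(.085)
bot.servo_line([p[0]+.02,p[1],.42],ori(-.122),velocity=.2)
print(get_obs()["time_s"],get_obs()["wrist_force"])
for n in("scene","top","wrist"): cv2.imwrite(f"pics/{n}12.png",vision.read_camera(n)["frame"][:,:,::-1])
s=cv2.imread("pics/scene12.png")
cv2.imwrite("pics/sz12.png",cv2.resize(s[190:310,180:400],None,fx=3.6,fy=3.6,interpolation=cv2.INTER_CUBIC))
E
```

```text
[ 0.5947 -0.0104  0.1991]
[ 0.2627  0.0897 -0.1632]
27.425 [ 0.6215 -0.6198 -0.5359]
```

View pics/sz12.png

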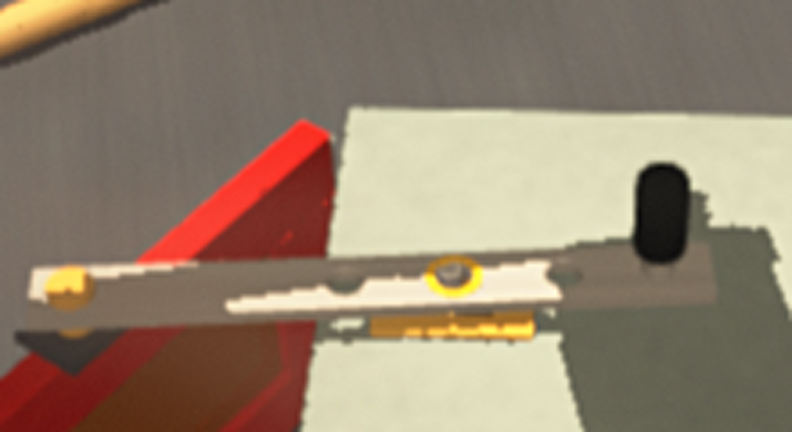

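View pics/wrist12.png

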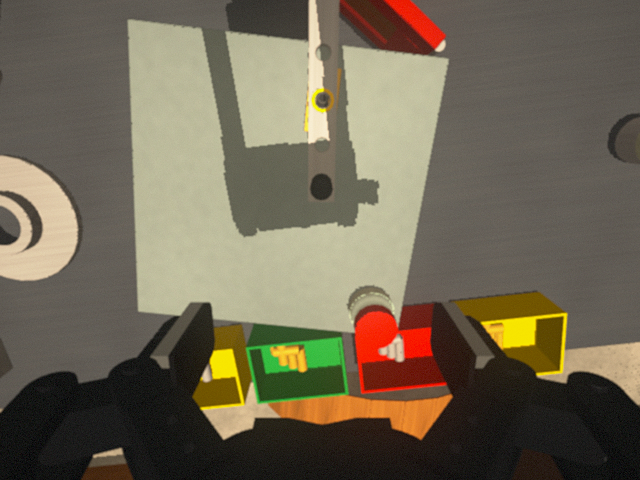

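```bash
python3 - <<'E'
from geo import *
from workcell import *
import cv2
np.set_printoptions(precision=4,suppress=True)
c=vision.read_camera("wrist");K,V=c["intrinsics"],c["view"]
d=V[:3,:3].T@np.linalg.inv(K)@np.array([320.5,185.5,1.]);cc=-V[:3,:3].T@V[:3,3];k=cc+d*(.224-cc[2])/d[2]
pt,yt=fromhole(P,0);print(k,knob(pt,yt,0))
hand.move_gripper(0,20)
x,y=k[0],k[1]
bot.servo_line([x,y,.26],ori(-.122),velocity=.12)
z=.25
while z>.234:
    bot.servo_line([x,y,z],velocity=.02);o=get_obs();f=o["wrist_force"]
    print(round(z,4),o["position"],f.round(2),round(o["time_s"],2))
    if f[2]>8 or np.linalg.norm(f[:2])>6: break
    z-=.001
E
```

```text
[ 0.5912 -0.0095  0.224 ] [ 0.5925 -0.0085  0.206 ]
0.25 [ 0.5913 -0.0095  0.25  ] [ 0.19  0.18 -0.12] 30.64
0.249 [ 0.5912 -0.0095  0.249 ] [-0.7   0.17 -0.43] 30.89
0.248 [ 0.5912 -0.0095  0.2479] [-0.77  0.29  0.15] 31.14
0.247 [ 0.5912 -0.0095  0.2469] [-0.66  0.58  0.57] 31.39
0.246 [ 0.5912 -0.0095  0.2459] [-0.44 -0.1  -0.97] 31.64
0.245 [ 0.5912 -0.0095  0.2449] [-0.24  0.76  0.53] 31.89
0.244 [ 0.5912 -0.0095  0.2439] [-0.26 -0.72 -0.43] 32.14
0.243 [ 0.5912 -0.0095  0.2429] [-0.78 -0.21  1.38] 32.39
0.242 [ 0.5912 -0.0095  0.2419] [-0.77 -0.4   0.3 ] 32.64
0.241 [ 0.5912 -0.0095  0.2409] [-0.45  0.68  0.34] 32.89
0.24 [ 0.5913 -0.0095  0.24  ] [ 0.25 -0.09 -0.08] 33.14
0.239 [ 0.5914 -0.0095  0.2392] [ 0.91 -0.32  1.38] 33.39
0.238 [ 0.5916 -0.0096  0.2383] [ 2.15 -0.98  2.15] 33.64
0.237 [ 0.5918 -0.0096  0.2373] [ 2.93 -0.76  3.69] 33.89
0.236 [ 0.5916 -0.0095  0.2362] [ 3.62 -0.42  5.05] 34.14
0.235 [ 0.5916 -0.0095  0.2352] [ 4.26 -1.41  4.94] 34.39
```

```bash
python3 - <<'E'
from geo import *
from workcell import *
import cv2
o=get_obs();p=o["position"]
bot.servo_line([p[0],p[1],.38],velocity=.12)
bot.reach([.205,-.59,.35],ori(-1.238))
for n in("scene","top"): cv2.imwrite(f"pics/{n}13.png",vision.read_camera(n)["frame"][:,:,::-1])
print(get_obs()["time_s"])
s=cv2.imread("pics/scene13.png");t=cv2.imread("pics/top13.png")
cv2.imwrite("pics/sz13.png",cv2.resize(s[210:310,180:380],None,fx=4,fy=4,interpolation=cv2.INTER_CUBIC))
cv2.imwrite("pics/tz13.png",cv2.resize(t[170:330,270:450],None,fx=4,fy=3.75,interpolation=cv2.INTER_CUBIC))
E
```

```text
38.425
```

View pics/sz13.png

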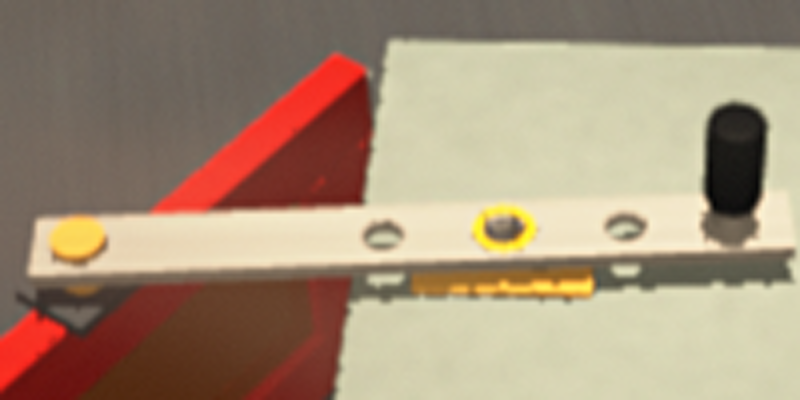

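View pics/tz13.png

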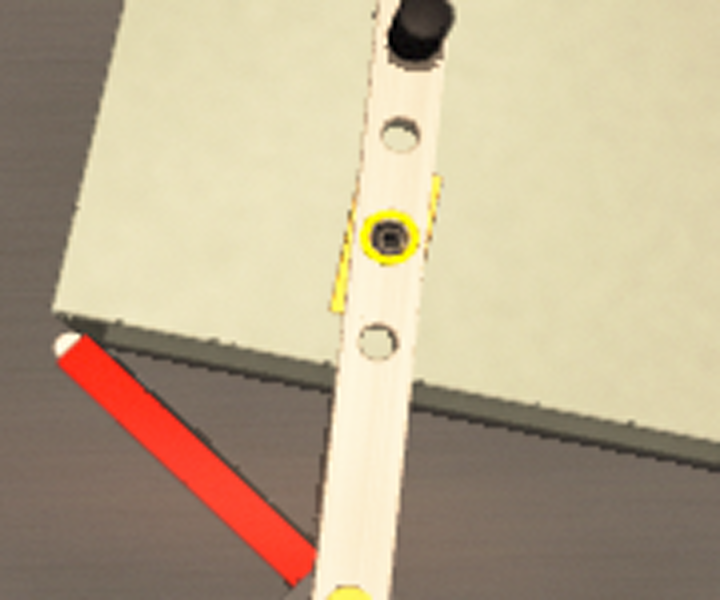

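View pics/scene13.png

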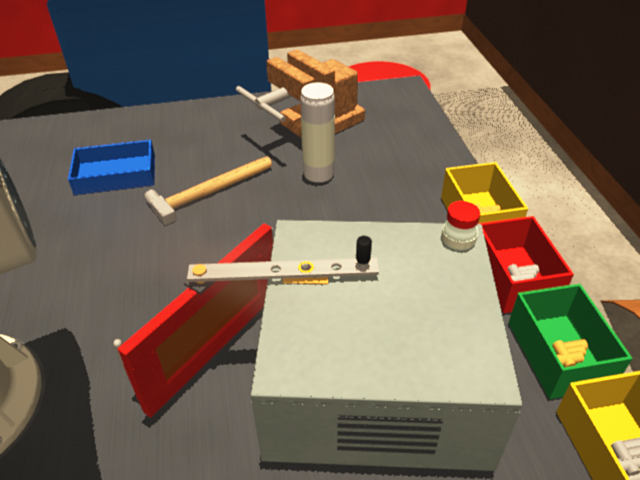

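```bash
cat > b.py <<'E'
from geo import *
np.set_printoptions(precision=4,suppress=True)
S=lambda x,y:((x+.5)/4-.5+180,(y+.5)/4-.5+210); T=lambda x,y:((x+.5)/4-.5+270,(y+.5)/3.75-.5+170)
h1=tri(T(378,342),S(383,236));h2=tri(T(390,238),S(504,227));h3=tri(T(400,134),S(626,227));kt=tri(T(429,14),S(737,120));pv=tri(T(350,602),S(78,237))
print(h1,h2,h3,kt,pv)
d=h2[:2]-np.array([.5194,.0001]);c,s=np.cos(YAW),np.sin(YAW);print("plate frame",c*d[0]+s*d[1],-s*d[0]+c*d[1]," z mid",h2[2]-.003-.16,"door",door(pv[:2]))
E
python3 b.py
```

```text
[0.4802 0.0057 0.1766] [0.5195 0.0002 0.1784] [ 0.5597 -0.0052  0.1758] [ 0.5939 -0.011   0.223 ] [0.3833 0.0192 0.1822]
plate frame 0.00012677150666245496 9.027696959851426e-05  z mid 0.015407940801808157 door 0.5990746206490464
```

```bash
python3 - <<'E'
from workcell import *
import numpy as np
o=get_obs();print(o["time_s"],o["wrist_force"],np.abs(o["joint_vel"]).max())
hand_in()
E
```

```text
38.525 [ 0.14835087 -0.29811876 -0.45672895] 0.0034385676805946744
the job is handed in; nothing more can be done
```

I lifted the bar by its knob and pushed the door open with it. I lowered the yellow-ringed middle hole over the peg in small steps, using the wrist camera to line it up, then let go. One light press on the knob top checked that the bar was level. I moved the arm clear and handed in at 38.5 s; `hand_in()` gives no verdict.

**Last camera checks, before handing in:**

| Check | Measured | Requirement |
|---|---|---|
| Hole centre from plate centre | about 0.1 mm along and across (calibration good to about 2 mm) | within 13 mm along, 6 mm across |
| Hole height above plate origin | 15.4 mm | below 17.5 mm (level is 15) |
| Door angle | about 0.60 rad | above 0.3 rad |

- **Forces:** after each small lowering step the wrist force stayed under about 10 N. The force on the peg itself was not measured.
- **Surroundings:** in the last scene picture the tin, spray can, hammer and blue tray look unmoved. I did not measure them, and I did not compare the wrench, rotor and bearing.

**Disagreements:**
- While I was lowering, the tool ended about 9 mm lower than where it had gripped the level bar. The pads probably slid on the knob or the level stop gave a little.
- The press met the knob at about 223 mm, close to its 224 mm level height. After that the force rose only slowly, to about 5 N, with no hard stop.
- The last hole and knob measurements agree with the bar being level.

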